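Close a membrane test cell with its over-centre draw latch

ROBOT

A 6-joint arm with a two-finger parallel gripper is mounted at the origin on a cart in front of the work surface, level with it; the furniture and walls round the work are solid. World frame = base frame: x ahead of the robot, y to its left, z up, the work surface at z = 0. Lengths are in mm, angles in degrees, forces in N, time in s.
With the tool pointing down it reaches from about 300 to 850 mm from the base axis. Payload 4.2 kg.
Tool frame: the origin (TCP) lies between the finger pads; the fingertips stand 22 mm ahead of it and the grasp point (between the pads) lies 3 mm ahead of it; z points along the fingers, y is the direction in which the jaws open and shut (so a half turn about z gives the same grasp; the last joint's range is limited). The gripper opens to 91 mm and grips with 3 to 60 N. Pads are 32 mm wide; open, the fingers measure 118 mm over their backs; the gripper's body (76 mm by 178 mm) begins 60 mm behind the grasp point.
Start: joints at [65.604, 18.312, 89.639, -0, 72.044, -1.146], TCP at [226.987, 528.316, 235.976] pointing down, gripper open.
Joint ranges: [-177.97, 177.97], [-48.28, 115.42], [12.27, 149.76], [-77.06, 257.06], [2.81, 150.46], [-146.56, 146.56]. Speed limits (degrees/s): [147.25, 147.25, 180, 180, 180, 180].

INTERFACE

Orientations are given as [roll, pitch, yaw] about the fixed x, y, z axes, in that order (R = Rz(yaw) Ry(pitch) Rx(roll)).
In Python, from workcell import * gives the robot as it stands.
- The arm moves only by the shell command python3 -m jog 'ROWS' [OPENING] [FORCE]. ROWS is text: rows parted by semicolons, each of 6 numbers parted by spaces: the shift along the tool's x, y, z in units of 0.5 m (1.0 is 0.5 m), then the turn, a rotation vector about the tool's x, y, z in units of pi/2 rad (1.0 is pi/2 rad). A call has 1 to 20 rows; each row is the pose to reach, as a shift and turn from the pose measured when the call began, along the tool's axes at that moment; what a row does not reach only later rows make up. A row lasts 1/12 s, in which the tool goes at most 41.7 mm and 7.16 degrees, less where a joint would pass 70% of its speed; a pose out of reach is approached as far as the arm can. A call with a number of a shift or a turn outside -1 to 1 is refused whole. A call with a gripper value outside its range is refused whole. OPENING is the opening, from -1 (shut) to 1 (fully open), set as the call begins (- or left out, the last holds). The fingers move at their own pace and stop on an object; FORCE is the grip in N (left out, the last holds). Time passes only in rows, so rows that repeat a pose let the fingers close. It gives the time, the measured TCP pose, the force and the opening at its end, in the units of the state.
- state(): the state, without advancing time (a new reading comes with each control period).
- grab_frame(name): name is "scene" or "top" or "wrist"; returns the picture (400x640x3 uint8, red, green, blue); there is no depth.
- calibration(name): a dict with "mtx" (3x3 intrinsics, pixels), "rvec" (rotation vector, rad) and "tvec" (3), from world to camera coordinates, as OpenCV has them. Camera axes: x right, y down, z forward; pixel columns grow to the right and rows downward; lengths in mm; the calibration is good to about 2 mm. A picture is of the moment at which its call begins: read the wrist's pose just before it. calibration takes no time and is no camera call; for the wrist camera it gives the pose at the moment of the call.
- job_done(): hands the job in, once; it reports no verdict.
Trained networks look in the newest picture that a camera, given by its name, has taken for a name from the list of things; names that differ only in an ending like _2 or _b are one class to them, and where a whole thing is asked for, a point or a joint stands for the part that bears it (a point fixed in the world has none). Each returns a list of dicts, best first, with "confidence" (0 to 1); they miss things now and then, are a little off and sometimes report something else, mostly with a low value. They report only what shows in the picture. A call takes as long as a camera call.
- spot_in(query, camera): "rect" ([left, top, right, bottom] in pixels, round what is visible of it).
- tip_of(query, camera): "location" ([column, row] in pixels: a listed point, or the origin of a listed thing).
The state is a dict: "time_s": time; "qpos": joint angles; "qvel": joint speeds; "effort": joint torques, N m; "ee_pos": TCP position; "ee_rot": TCP orientation; "force": force on the tool from outside, world axes, zero at the start; "torque": the same for the moment, N m; "gripper_width": finger opening in mm.
Only numpy, scipy, OpenCV 4.12 (cv2) and the standard library are available. Lean on these libraries where they do the work, as an engineer would, in place of code of your own. Each camera call takes 0.05 s, during which the arm holds its last target. There are 200 camera calls.

TASK

Close the pale plastic two-part test cell so that its gasket seals: slide the loose half along its rods right up against the rubber gasket, bring the latch's wire loop over and hook its bar under the keeper's lip, then press the lever down over centre until it lies fully home. Work by feel: never push on the cell or the latch harder than about 25 N, nor press the loop's bar hard on the plastic it lands on, and leave the wash bottle, the flask and the vial where they stand.

Things in the scene. Friction and masses are not known exactly. Their poses are not given: they have to be found in the camera images.
- cell: Fixed test cell on a base plate (x +-65, y -125 to +145, 12 mm thick). Origin on the bench under the gasket's free face, mid-width; +y is the way the loose half opens. Fixed half: pale block, x +-50, y -115 to -6, top z 52 mm. Rods 10 mm thick at x +-38, z 22, out to y 135. Mid-width on both blocks is a raised pale seat, x +-14, top z 66 (the loose half's: +-4.5); beside it 14 mm of free height.
- half_face (a point): Middle of the loose half's inner face (looking to -y), 42 mm above the bench. Its y in the cell's frame: 0 = it just touches the gasket, positive = open (starts 28 to 38 mm), negative = gasket squeezed (about 45 N per mm; the shut latch squeezes it 1.2 to 3 mm). The half slides with about 2.5 N of friction and stays where it is left.
- half_block: The loose half: pale block, x +-50, 75 mm long in y, z 14 to 52 mm. Origin in the middle of its outer end face (flat, looking to +y), 42 mm above the bench, 10 mm below its top edge, above the rods: a place to push it shut, towards -y. Axes as the cell's.
- keeper_seat (a point): Bar's centre when hooked, 70 mm up, on the loose half; axes as the cell's. Keeper: steel hook 22 mm wide; stop face 4 mm to the -y side, its lip (3 mm thick, 9.5 mm of room under it) ends 5 mm to the +y side. Lay the bar on the seat beyond the lip (38 mm of flat), draw it to -y till it stops. Seat and keeper are set on packing, so they truly lie up to 4.5 mm higher or lower and 1 mm to either side of this point: feel for them.
- lever_pivot (a point): The lever's pivot on the fixed half (in the cell's frame x 0, y -24, z 73 mm). Latch = two links in the plane across this point: pivot to loop hinge 16 mm (hinge on the lever's side, 9 degrees under its line), loop hinge to bar 63 mm. Wherever the bar is taken in that plane, lever and loop follow.
- latch_lever (a joint): Lever angle, rad: 0 = shut, flat along -y over the fixed half; 1.57 = upright; more = leaning to the keeper (starts 1.9 to 2.25). Its stiff pivot keeps it where it is left. Hooked, with the gasket just touched, it stands at 0.95 to 1.25; it passes centre at 0.1 to 0.35, then snaps to 0 by itself. Pressing it there takes 5 to 12 N near its free end, far more near the pivot.
- lever_plate: The lever's steel plate, 24 mm wide, 3 mm thick. Origin on its top face (up when shut), mid-width, 54 mm from the pivot: the place to press; the plate ends 15 mm farther on in a slightly raised tip. Turns with the lever: its -y axis points along the lever to the free end, z out of the top face.
- latch_loop: U-shaped loop of round steel, 52 mm wide over its legs (6 mm thick, centred at x +-23), which pass either side of lever and seats. Origin on its hinge in the lever; +y points to the bar, 63 mm away; x along the bar. Starts standing up, 1.2 to 2.05 rad above the +y horizontal; its stiff hinge (0.015 N m) keeps it where it is left.
- loop_bar (a point): Middle of the cross bar (8 mm thick, 52 mm long) at the loop's free end; x along the bar. The loop can be taken across its width, at the bar's ends. Lay it down gently: while the lever is above 1.35 rad the bar must not press on the loose half or its keeper with over 15 N.
- wash_bottle: Plastic wash bottle, 65 mm wide and 183 mm high with its spout, standing behind the cell; origin at its foot. To be left alone.
- flask: Conical flask with a stopper, 64 x 106 mm, standing behind the cell; origin at its foot. To be left alone.
- sample_vial: Small capped vial, 24 x 52 mm, standing on the robot's side of the cell; origin at its foot. To be left alone.

How it is judged:
By the outcome, as a careful person would: the job done as asked, in the order asked, and still so for the second after the job is handed in, with the robot touching nothing.
It also fails if it takes over 72 s, if anything falls off the work surface, if the arm or the gripper's body presses on something with over 40 N, if the wrist force passes 120 N, or if a joint passes its speed limit or range.

## Working session

There is one attempt and no reset: what is moved stays moved. The work goes in short steps, Python scripts to look and compute and a shell command to move; the robot and the scene stay as the last step left them, time stands still between calls to the robot, and variables do not carry over. Pictures are saved under pics/ and viewed, about 8 in all and at most 12, crops included, and the job is handed in when it is done.

```bash
mkdir -p pics; ls; cat > h.py <<'E'
from workcell import *
import numpy as np, cv2
from scipy.spatial.transform import Rotation as R
def cam(n):
    c=calibration(n); return np.array(c["mtx"],float),R.from_rotvec(np.ravel(c["rvec"])).as_matrix(),np.ravel(c["tvec"]).astype(float)
def ray(n,px,c=None):
    K,Rm,t=c or cam(n); d=Rm.T@np.linalg.inv(K)@[px[0],px[1],1]; return -Rm.T@t,d/np.linalg.norm(d)
def atz(n,px,z,c=None):
    o,d=ray(n,px,c); return o+d*(z-o[2])/d[2]
def tri(rs):
    A=sum(np.eye(3)-np.outer(d,d) for o,d in rs); b=sum((np.eye(3)-np.outer(d,d))@o for o,d in rs)
    p=np.linalg.solve(A,b); return p,[np.linalg.norm((np.eye(3)-np.outer(d,d))@(p-o)) for o,d in rs]
def proj(n,p,c=None):
    K,Rm,t=c or cam(n); q=K@(Rm@np.asarray(p,float)+t); return q[:2]/q[2]
def snap(n,f):
    im=grab_frame(n); cv2.imwrite("pics/"+f,im[:,:,::-1]); return im
E
cat > a.py <<'E'
from h import *
np.set_printoptions(precision=1,suppress=True)
print(state())
ims=[snap(n,n+"0.png") for n in("scene","top")]
cv2.imwrite("pics/both.png",cv2.resize(np.vstack(ims)[:,:,::-1],(480,600)))
obs={}
for q in "cell half_face half_block keeper_seat lever_pivot lever_plate latch_loop loop_bar wash_bottle flask sample_vial".split():
    rs=[]
    for n in("scene","top"):
        r=tip_of(q,n)
        if r: rs.append(ray(n,r[0]["location"])); print(q,n,np.array(r[0]["location"]),round(r[0]["confidence"],2))
    if len(rs)==2: p,e=tri(rs); print("   ",p,np.array(e))
E
python3 a.py
```

```text
pics
{'time_s': 0.0, 'qpos': array([65.6, 18.4, 89.7, -0. , 72. , -1.1]), 'qvel': array([ 0. ,  0.1,  0. ,  0.1, -0.1,  0. ]), 'effort': array([  0. , -41.2, -23.2,   0.1,   0. ,  -0. ]), 'ee_pos': array([226.8, 527.9, 235.1]), 'ee_rot': array([-179.9,   -0. ,  156.7]), 'force': array([-0.4,  0.7,  0.2]), 'torque': array([ 0., -0., -0.]), 'gripper_width': 91.38846851120927}
cell scene [332.  252.3] 0.68
cell top [332.  219.4] 0.94
    [536.7 239.2  -2.7] [1.6 1.6]
half_face scene [315.1 232.3] 0.9
half_face top [316.6 224.9] 0.97
    [520.8 271.3  35.7] [1.1 1.1]
half_block top [284.5 246.3] 0.71
keeper_seat scene [300. 215.] 0.89
keeper_seat top [306.9 232.5] 0.57
    [501.8 290.4  78.2] [0.8 0.8]
lever_pivot scene [342.5 230.4] 0.64
lever_plate scene [341.2 197. ] 0.43
lever_plate top [336.3 215.8] 0.53
    [535.  234.9 146.3] [15.7 15.7]
latch_loop scene [339.2 224.5] 0.83
latch_loop top [344.8 210.4] 0.67
    [539.8 222.   90.3] [1.5 1.5]
loop_bar scene [339.2 198.3] 0.6
loop_bar top [347.  204.2] 0.65
    [540.3 224.  153. ] [1.3 1.3]
wash_bottle scene [363.4 205.4] 0.56
wash_bottle top [298.4 156.2] 0.69
    [665.1 304.8  -3.6] [0.3 0.3]
flask scene [308.8 191. ] 0.69
flask top [248.  191.9] 0.81
    [592.4 405.1  -0.7] [0.6 0.6]
sample_vial scene [274.6 291.8] 0.76
sample_vial top [344.5 287.8] 0.69
    [401.5 219.3   3.9] [0.3 0.3]
```

View pics/both.png

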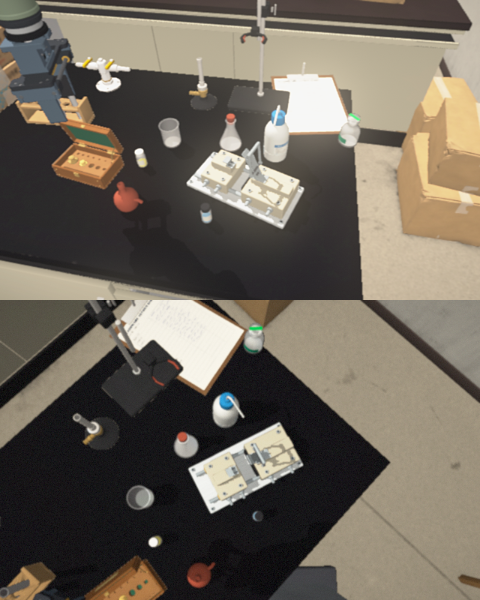

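```bash
python3 - <<'E'
import cv2,numpy as np
a=cv2.imread("pics/scene0.png")[150:310,230:430];b=cv2.imread("pics/top0.png")[140:300,230:430]
cv2.imwrite("pics/z.png",np.hstack([cv2.resize(i,(400*1,320),interpolation=3) for i in(a,b)]))
E
```

```text
(no output)
```

View pics/z.png

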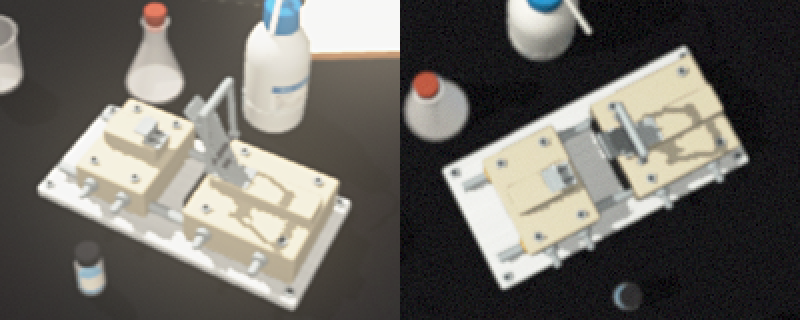

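The scene view shows the cell with loop and lever standing up (lever tip about (335,205) px in the scene image, bar about (345,192)). The loose half is open to the left, with flask and bottle behind and the vial in front. Next I fit the cell's pose.

```bash
cat > b.py <<'E'
from h import *
from scipy.optimize import least_squares
np.set_printoptions(precision=1,suppress=True)
im=cv2.imread("pics/top0.png")
c=cam("top")
# corners clicked in the top view
px=np.array([[251.5,225],[282.5,284],[404,218.5],[372.5,164]])
obj=np.array([[65,145],[-65,145],[-65,-125],[65,-125]])
W=np.array([atz("top",p,12)[:2] for p in px]); print(W)
def f(v):
    ca,sa=np.cos(v[2]),np.sin(v[2]); return (obj@np.array([[ca,sa],[-sa,ca]])+v[:2]-W).ravel()
s=least_squares(f,[536,239,.46]); v=s.x; print(v[:2],np.degrees(v[2]),s.fun)
ca,sa=np.cos(v[2]),np.sin(v[2])
for n,p in dict(hf=[520.8,271.3],ks=[501.8,290.4],bar=[540.3,224],hinge=[539.8,222],cell=[536.7,239.2],bottle=[665,305],flask=[592,405],vial=[401.5,219]).items():
    print(n,(np.array(p)-v[:2])@np.array([[ca,-sa],[sa,ca]]))
E
python3 b.py
```

```text
[[524.2 396.6]
 [411.  337.4]
 [533.2  99.8]
 [643.3 157.6]]
[532.5 238.9] 27.002993775963354 [ 0.3  1.  -2.3  1.2 -1.9 -1.7  3.8 -0.5]
hf [ 4.3 34.1]
ks [-3.9 59.8]
bar [  0.2 -16.9]
hinge [ -1.1 -18.4]
cell [ 3.9 -1.7]
bottle [148.1  -1.3]
flask [128.5 120.9]
vial [-125.7   41.7]
```

```bash
cat > cellp.json <<'E'
[533.3, 239.0, 27.0]
E
cat > go.py <<'E'
# usage: go.py x y z [tilt]  : target TCP in cell frame -> jog row
from h import *
import sys,json
def frame():
    X,Y,a=json.load(open("cellp.json")); return np.array([X,Y,0.]),R.from_euler("z",a,degrees=True)
def row(p,tilt=0):
    o,C=frame(); s=state()
    T=R.from_euler("xyz",s["ee_rot"],degrees=True)
    D=C*R.from_matrix(np.array([[0,1,0],[1,0,0],[0,0,-1]]).T)*R.from_rotvec([0,np.radians(tilt),0])  # tool x=cell y, y=cell x, z=down
    d=T.inv().apply(o+C.apply(p)-s["ee_pos"])/500; w=(T.inv()*D).as_rotvec()/(np.pi/2)
    return np.r_[d,w]
def here():
    o,C=frame(); s=state(); return C.inv().apply(s["ee_pos"]-o),C.inv().apply(s["force"]),s
if __name__=="__main__":
    v=list(map(float,sys.argv[1:]))
    p,f,s=here(); print("cell pos",p.round(1),"F",f.round(1),"t",round(s["time_s"],2),"w",round(s["gripper_width"],1),s["ee_rot"].round(1))
    if len(v)>=3:
        r=row(v[:3],v[3] if len(v)>3 else 0); print("row",*r.round(4)); print("mm",(np.linalg.norm(r[:3])*500).round(),"deg",(np.linalg.norm(r[3:])*90).round(1))
E
python3 go.py 0 145 200
```

```text
cell pos [-141.6  396.8  236. ] F [-0.8 -0.9  0.2] t 1.2 w 91.2 [180.   -0.  156.7]
row -0.5683 -0.1044 0.072 0.0001 -0.0 0.4416
mm 291.0 deg 39.7
```

```bash
python3 -m jog '-0.568 -0.104 0.072 0 0 0.442;-0.568 -0.104 0.072 0 0 0.442;-0.568 -0.104 0.072 0 0 0.442;-0.568 -0.104 0.072 0 0 0.442;-0.568 -0.104 0.072 0 0 0.442;-0.568 -0.104 0.072 0 0 0.442;-0.568 -0.104 0.072 0 0 0.442;-0.568 -0.104 0.072 0 0 0.442;-0.568 -0.104 0.072 0 0 0.442;-0.568 -0.104 0.072 0 0 0.442' -1 20
python3 go.py 0 145 62
python3 - <<'E'
from h import *
np.set_printoptions(precision=1,suppress=True)
from go import frame
o,C=frame()
snap("wrist","w1.png"); c=cam("wrist"); print("campos",C.inv().apply(-c[1].T@c[2]-o))
for q,z in dict(half_face=42,half_block=42,keeper_seat=70,loop_bar=153,lever_plate=130,latch_loop=90).items():
    for r in tip_of(q,"wrist")[:1]: print(q,np.array(r["location"]),round(r["confidence"],2),C.inv().apply(atz("wrist",r["location"],z,c)-o))
E
```

```text
time_s: 2.03
ee_pos: [467.1, 368.5, 199.9]
ee_rot: [-180.0, -0.0, 116.9]
force: [-0.1, -0.6, -0.2]
gripper_width: 27.5
cell pos [ -0.2 145.5 199.9] F [-0.4 -0.5 -0.2] t 2.03 w 27.5 [-180.    -0.   116.9]
row -0.0011 0.0005 0.2758 -0.0003 -0.0004 -0.0007
mm 138.0 deg 0.1
campos [  0.3 218.7 349.6]
half_face [321.2 296.7] 0.63 [ 0.8 32.4 42. ]
half_block [323.1 228.8] 0.59 [  2.6 107.7  42. ]
keeper_seat [321.5 287.1] 0.68 [ 1.  59.6 70. ]
loop_bar [320.7 231. ] 0.63 [  0.3 146.3 153. ]
```

View pics/w1.png

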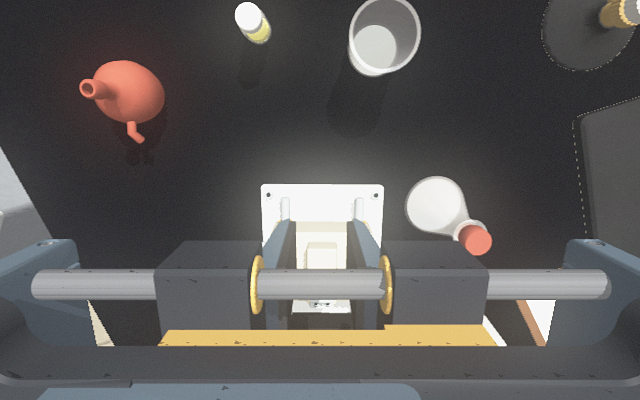

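The wrist view shows the cell's open end, with the plate edges at columns 262 and 383. The tool is centred on it and the flask is clear to the right. I'll descend behind the outer face.

```bash
python3 -m jog '0 0 0.1 0 0 0;0 0 0.2 0 0 0;0 0 0.276 0 0 0;0 0 0.276 0 0 0;0 0 0.276 0 0 0'
python3 go.py 0 126 62
```

```text
time_s: 2.8
ee_pos: [463.9, 367.7, 58.1]
ee_rot: [-179.5, 0.1, 117.1]
force: [-0.5, 0.4, -0.4]
gripper_width: 0.2
cell pos [ -3.4 146.1  58.1] F [-0.3  0.6 -0.4] t 2.8 w 0.2 [-1.795e+02  1.000e-01  1.171e+02]
row -0.0403 0.0067 -0.0078 -0.0054 0.0009 0.0012
mm 21.0 deg 0.5
```

```bash
python3 -m jog '-0.02 0.004 0 0 0 0;-0.035 0.006 -0.004 0 0 0;-0.044 0.006 -0.006 0 0 0;-0.05 0.006 -0.008 0 0 0;-0.056 0.006 -0.008 0 0 0;-0.062 0.006 -0.008 0 0 0;-0.068 0.006 -0.008 0 0 0;-0.074 0.006 -0.008 0 0 0;-0.08 0.006 -0.008 0 0 0;-0.086 0.006 -0.008 0 0 0;-0.09 0.006 -0.008 0 0 0;-0.094 0.006 -0.008 0 0 0;-0.094 0.006 -0.008 0 0 0'
python3 go.py 0 91 62
```

```text
time_s: 3.88
ee_pos: [488.2, 326.7, 62.0]
ee_rot: [-179.5, 0.1, 117.1]
force: [0.5, 0.5, 1.3]
gripper_width: 0.2
cell pos [-0.4 98.6 62. ] F [0.6 0.2 1.3] t 3.88 w 0.2 [-1.795e+02  1.000e-01  1.171e+02]
row -0.0153 0.0007 -0.0 -0.0056 0.0013 0.0012
mm 8.0 deg 0.5
```

```bash
python3 - <<'E'
from h import *
np.set_printoptions(precision=1,suppress=True)
from go import frame
o,C=frame()
for n in("top","scene"):
    im=snap(n,n+"1.png")
rs=[]
for q,z in dict(half_face=42,half_block=42,keeper_seat=70).items():
    rs=[]
    for n in("top","scene"):
        for r in tip_of(q,n)[:1]: print(q,n,round(r["confidence"],2),C.inv().apply(atz(n,r["location"],z)-o))
E
```

```text
half_face top 0.74 [ 0.1  7.7 42. ]
half_face scene 0.71 [-3.5  1.2 42. ]
half_block scene 0.88 [-5.8 75.7 42. ]
keeper_seat top 0.89 [-0.5 34.9 70. ]
keeper_seat scene 0.83 [ 3.2 36.6 70. ]
```

```bash
python3 -m jog '-0.003 0 0 0 0 0;-0.006 0 0 0 0 0;-0.009 0 0 0 0 0;-0.01 0 0 0 0 0;-0.01 0 0 0 0 0'; python3 go.py; python3 -m jog '-0.001 0 0 0 0 0;-0.002 0 0 0 0 0;-0.002 0 0 0 0 0;-0.002 0 0 0 0 0';python3 go.py
```

```text
time_s: 4.7
ee_pos: [490.1, 322.4, 61.9]
ee_rot: [-179.5, 0.1, 117.1]
force: [-1.2, 1.7, 0.0]
gripper_width: 0.5
cell pos [-0.6 94.  61.9] F [-0.2  2.1  0. ] t 4.7 w 0.5 [-1.795e+02  1.000e-01  1.171e+02]
time_s: 5.03
ee_pos: [490.5, 321.6, 61.9]
ee_rot: [-179.5, 0.1, 117.1]
force: [-0.7, 2.9, 0.9]
gripper_width: 0.5
cell pos [-0.6 93.  61.9] F [0.7 2.9 0.9] t 5.03 w 0.5 [-1.795e+02  1.000e-01  1.171e+02]
```

```bash
for i in 1 ; do python3 -m jog '-0.001 0 0 0 0 0;-0.002 0 0 0 0 0;-0.002 0 0 0 0 0';python3 go.py;python3 -m jog '-0.001 0 0 0 0 0;-0.0015 0 0 0 0 0;-0.0015 0 0 0 0 0';python3 go.py; done
```

```text
time_s: 5.28
ee_pos: [491.0, 320.7, 61.9]
ee_rot: [-179.5, 0.1, 117.1]
force: [-1.4, 2.1, -0.6]
gripper_width: 0.8
cell pos [-0.6 92.  61.9] F [-0.3  2.5 -0.6] t 5.28 w 0.8 [-1.795e+02  1.000e-01  1.171e+02]
time_s: 5.53
ee_pos: [491.1, 320.6, 61.9]
ee_rot: [-179.5, 0.0, 117.1]
force: [-2.5, 4.2, -1.0]
gripper_width: 0.3
cell pos [-0.6 91.9 61.9] F [-0.3  4.9 -1. ] t 5.53 w 0.3 [-179.5    0.   117.1]
```

```bash
python3 -m jog '-0.001 0 0 0 0 0;-0.001 0 0 0 0 0';python3 go.py;python3 -m jog '-0.001 0 0 0 0 0;-0.001 0 0 0 0 0';python3 go.py
```

```text
time_s: 5.7
ee_pos: [491.1, 320.5, 61.9]
ee_rot: [-179.5, -0.0, 117.0]
force: [-2.3, 4.7, 0.6]
gripper_width: 0.1
cell pos [-0.6 91.8 61.9] F [0.  5.2 0.6] t 5.7 w 0.1 [-179.5   -0.   117. ]
time_s: 5.87
ee_pos: [491.1, 320.5, 62.0]
ee_rot: [-179.5, -0.1, 117.0]
force: [-2.6, 4.5, 0.1]
gripper_width: 0.4
cell pos [-0.6 91.8 62. ] F [-0.2  5.2  0.1] t 5.87 w 0.4 [-1.795e+02 -1.000e-01  1.170e+02]
```

```bash
python3 -m jog '-0.002 0 0 0 0 0;-0.003 0 0 0 0 0;-0.003 0 0 0 0 0';python3 go.py 0 135 62
python3 - <<'E'
from h import *
np.set_printoptions(precision=1,suppress=True)
from go import frame
o,C=frame()
for n in("top","scene"): snap(n,n+"2.png")
for q,z in dict(half_face=42,half_block=42,keeper_seat=70,loop_bar=153,latch_loop=90,lever_pivot=73,lever_plate=120).items():
    rs=[]
    for n in("top","scene"):
        for r in tip_of(q,n)[:1]: print(q,n,round(r["confidence"],2),C.inv().apply(atz(n,r["location"],z)-o)); rs.append(ray(n,r["location"]))
    if len(rs)==2: p,e=tri(rs); print("   ",C.inv().apply(p-o),np.array(e))
E
```

```text
time_s: 6.12
ee_pos: [491.2, 320.4, 62.0]
ee_rot: [-179.5, -0.2, 117.0]
force: [-4.2, 7.4, -0.0]
gripper_width: 0.4
cell pos [-0.6 91.7 62. ] F [-0.3  8.5 -0. ] t 6.12 w 0.4 [-179.5   -0.2  117. ]
row 0.0867 0.0011 0.0003 -0.0058 -0.0026 -0.0004
mm 43.0 deg 0.6
half_face top 0.82 [ 4.9 -2.8 42. ]
half_face scene 0.96 [ 2.1 -4.8 42. ]
    [ 5.2 -3.2 37.9] [0.1 0.1]
half_block scene 0.57 [-2.2 73.3 42. ]
keeper_seat top 0.57 [-1.1 25.9 70. ]
keeper_seat scene 0.79 [-6.5 23.5 70. ]
    [-1.  25.9 63.6] [0.8 0.8]
loop_bar top 0.21 [103.6  12.3 153. ]
loop_bar scene 0.85 [  1.  -17.4 153. ]
    [113.4  15.8  49.8] [21.8 21.8]
latch_loop scene 0.65 [  1.4 -18.1  90. ]
lever_pivot scene 0.7 [ -1.1 -24.4  73. ]
lever_plate scene 0.65 [  0.3  -2.4 120. ]
```

```bash
python3 -m jog '0.02 0 0 0 0 0;0.05 0 0 0 0 0;0.075 0 0 0 0 0;0.075 0 -0.08 0 0 0;0.075 0 -0.16 0 0 0;0.075 0 -0.24 0 0 0;0.03 0 -0.28 0 0 0;-0.04 0 -0.28 0 0 0;-0.04 0 -0.28 0 0 0' 0.8 5
python3 go.py 0 -17 205
python3 - <<'E'
from h import *
np.set_printoptions(precision=1,suppress=True)
from go import frame
o,C=frame()
rs0={}
for n in("top","scene","wrist"): snap(n,n+"3.png")
c={n:cam(n) for n in("top","scene","wrist")}
for q in "half_face keeper_seat loop_bar latch_loop lever_pivot lever_plate".split():
    L=[]
    for n in c:
        for r in tip_of(q,n)[:1]:
            if r["confidence"]>.4: L.append(ray(n,r["location"],c[n])); print(q,n,round(r["confidence"],2),np.array(r["location"]))
    if len(L)>1: p,e=tri(L); print("   ",C.inv().apply(p-o),np.array(e))
E
```

```text
time_s: 7.67
ee_pos: [504.2, 299.1, 204.0]
ee_rot: [-179.7, 0.0, 116.9]
force: [0.2, 0.2, -0.2]
gripper_width: 57.6
cell pos [  1.4  66.8 204. ] F [ 0.3  0.1 -0.2] t 7.67 w 57.6 [-179.7    0.   116.9]
row -0.1676 -0.0024 -0.0018 -0.0033 0.0004 -0.0015
mm 84.0 deg 0.3
half_face scene 0.74 [330.8 237.6]
half_face wrist 0.64 [321.7 258.8]
    [ 1.  -0.5 42. ] [1.1 1.1]
keeper_seat scene 0.58 [318.5 224.3]
loop_bar scene 0.64 [340.3 199.3]
loop_bar wrist 0.69 [323.6 254.4]
    [ 18.6  14.  106.2] [24.3 24.3]
latch_loop top 0.57 [345.6 208.1]
lever_pivot top 0.68 [346.4 209.1]
lever_pivot scene 0.98 [340.5 231.1]
lever_pivot wrist 0.68 [319.3 298.4]
    [ -1.6 -23.   76.6] [0.9 0.8 0.7]
lever_plate scene 0.64 [330.  209.8]
lever_plate wrist 0.59 [324.2 298.2]
    [  2.4   0.3 115.4] [0.5 0.5]
```

```bash
python3 -m jog '-0.08 -0.002 0 0 0 0;-0.14 -0.002 0 0 0 0;-0.168 -0.002 0 0 0 0;-0.168 -0.002 0 0 0 0;-0.168 -0.002 0 0 0 0'
python3 go.py 0 -17 164
python3 - <<'E'
from h import *
a=snap("scene","s4.png")[130:270,260:420]; b=snap("wrist","w4.png")[:,:]
print(tip_of("loop_bar","wrist")[:1])
a=cv2.resize(a,(640,560),interpolation=3)
cv2.imwrite("pics/z4.png",np.hstack([a[:560,:400],cv2.resize(b,(400,250)).repeat(1,0) if 0 else cv2.copyMakeBorder(cv2.resize(b,(400,250)),0,310,0,0,0)])[:,:,::-1])
E
```

```text
time_s: 9.13
ee_pos: [538.9, 227.2, 201.6]
ee_rot: [-179.5, -0.3, 116.9]
force: [0.2, -0.4, 0.9]
gripper_width: 82.2
cell pos [ -0.3 -13.1 201.6] F [ 0.  -0.5  0.9] t 9.13 w 82.2 [-179.5   -0.3  116.9]
row -0.0082 0.0014 0.0752 -0.0057 -0.003 -0.0015
mm 38.0 deg 0.6
[{'location': [325.3, 235.7], 'confidence': 0.57}]
```

View pics/z4.png

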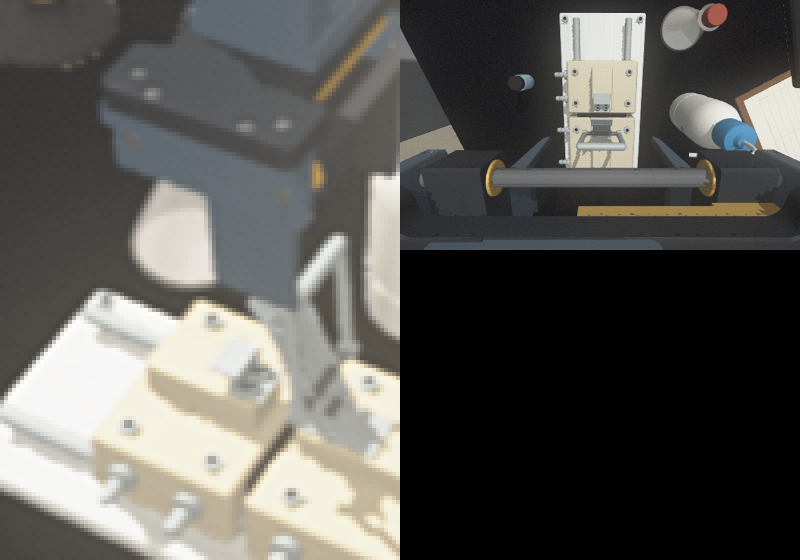

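The scene crop shows the near finger just in front of the loop bar. In the wrist view the bar lies at about (323,237), between the open fingers.

```bash
python3 - <<'E'
from h import *
from go import frame
o,C=frame()
for z in(146,150,154): print(z,C.inv().apply(atz("wrist",[323,237],z)-o).round(1), C.inv().apply(atz("scene",[340.3,199.3],z)-o).round(1))
E
python3 -m jog '-0.008 0.001 0.03 0 0 0;-0.008 0.001 0.06 0 0 0;-0.008 0.001 0.075 0 0 0;-0.008 0.001 0.075 0 0 0'
python3 go.py 0 -17 164
```

```text
146 [  1.3 -18.8 146. ] [  5.6 -17.  146. ]
150 [  1.3 -17.2 150. ] [  2.  -18.8 150. ]
154 [  1.3 -15.7 154. ] [ -1.7 -20.6 154. ]
time_s: 9.62
ee_pos: [538.7, 225.4, 162.2]
ee_rot: [-179.3, -0.3, 117.1]
force: [-0.2, 0.4, 0.9]
gripper_width: 82.2
cell pos [ -1.3 -14.5 162.2] F [-0.   0.4  0.9] t 9.62 w 82.2 [-179.3   -0.3  117.1]
row -0.0049 0.0026 -0.0036 -0.0083 -0.0032 0.001
mm 3.0 deg 0.8
```

```bash
python3 -m jog '-0.005 0.004 -0.002 0 0 0;-0.005 0.004 -0.002 0 0 0;-0.005 0.004 -0.002 0 0 0;-0.005 0.004 -0.002 0 0 0;-0.005 0.004 -0.002 0 0 0;-0.005 0.004 -0.002 0 0 0;-0.005 0.004 -0.002 0 0 0;-0.005 0.004 -0.002 0 0 0' -1 8
python3 go.py 0 -17 164
```

```text
time_s: 10.28
ee_pos: [541.2, 224.0, 163.8]
ee_rot: [-179.2, -0.3, 117.1]
force: [-3.2, -0.9, 5.7]
gripper_width: 51.0
cell pos [  0.3 -17.  163.8] F [-3.2  0.7  5.7] t 10.28 w 51.0 [-179.2   -0.3  117.1]
row -0.0 -0.0005 -0.0004 -0.0086 -0.0033 0.001
mm 0.0 deg 0.8
```

```bash
python3 -m jog '0.0098 0 0.0006 0 0 0;0.0196 0 0.0019 0 0 0;0.03 0 0.0045 0 0 0;0.041 0 0.0076 0 0 0;0.051 0 0.012 0 0 0;0.061 0 0.017 0 0 0;0.070 0 0.023 0 0 0;0.0788 0 0.029 0 0 0;0.088 0 0.037 0 -0.02 0;0.096 0 0.045 0 -0.04 0;0.096 0 0.045 0 -0.04 0'
python3 go.py 0 30 141 
python3 - <<'E'
from h import *
from go import frame
o,C=frame()
snap("scene","s5.png");snap("top","t5.png")
for q in("loop_bar","lever_plate"):
  L=[]
  for n in("scene","top"):
    for r in tip_of(q,n)[:1]: print(q,n,r); L.append(ray(n,r["location"]))
  if len(L)>1: p,e=tri(L); print(C.inv().apply(p-o).round(1),np.round(e,1))
E
```

```text
time_s: 11.2
ee_pos: [518.5, 268.2, 141.1]
ee_rot: [-179.2, 3.3, 117.2]
force: [0.9, -1.5, -1.4]
gripper_width: 51.3
cell pos [1.000e-01 3.270e+01 1.411e+02] F [ 0.1 -1.7 -1.4] t 11.2 w 51.3 [-179.2    3.3  117.2]
row -0.0054 -0.0002 0.0004 -0.0083 0.0368 0.0025
mm 3.0 deg 3.4
loop_bar scene {'location': [316.7, 201.8], 'confidence': 0.56}
lever_plate scene {'location': [318.5, 213.9], 'confidence': 0.68}
```

```bash
cat > px.py <<'E'
from h import *
from go import frame
def plane(px,n="scene",x=0):
    o,C=frame(); a,d=ray(n,px); a=C.inv().apply(a-o); d=C.inv().apply(d); return (a+d*(x-a[0])/d[0]).round(1)
E
python3 - <<'E'
from px import *
print(plane([316.7,201.8]),plane([318.5,213.9]),plane([330,209.8]),plane([340.3,199.3]))
im=cv2.imread("pics/s5.png")[150:270,250:410]; cv2.imwrite("pics/z5.png",cv2.resize(im,(640,480),interpolation=3))
E
```

```text
[  0.   25.7 124.7] [ 0.  22.7 95.6] [  0.   -0.4 117.5] [ -0.  -19.8 152.2]
```

View pics/z5.png

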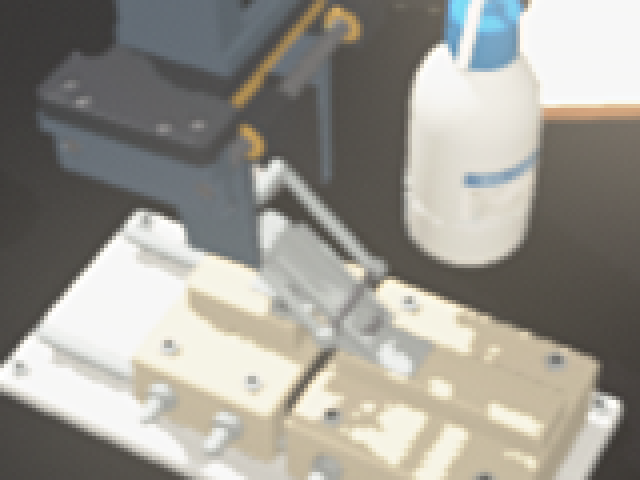

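The crop shows the bar gripped at about (317,196) px, with the lever dragged along and leaning toward the keeper, almost in line with the loop. The linkage needs to fold the other way, with the hinge above. I'll pull it straight by feel first.

```bash
python3 -m jog '0.001 0 -0.001 0 0 0;0.002 0 -0.002 0 0 0;0.002 0 -0.002 0 0 0';python3 go.py;python3 -m jog '0.001 0 -0.001 0 0 0;0.002 0 -0.002 0 0 0;0.002 0 -0.002 0 0 0';python3 go.py
```

```text
time_s: 11.75
ee_pos: [519.2, 267.0, 142.8]
ee_rot: [-179.3, 3.3, 117.1]
force: [3.2, -3.1, -4.8]
gripper_width: 51.8
cell pos [1.000e-01 3.130e+01 1.428e+02] F [ 1.4 -4.2 -4.8] t 11.75 w 51.8 [-179.3    3.3  117.1]
time_s: 12.0
ee_pos: [519.1, 266.8, 143.1]
ee_rot: [-179.2, 3.4, 117.1]
force: [3.9, -5.4, -6.6]
gripper_width: 51.1
cell pos [ -0.   31.2 143.1] F [ 1.  -6.5 -6.6] t 12.0 w 51.1 [-179.2    3.4  117.1]
```

```bash
python3 -m jog '0.0048 0 0.0036 0 0 0;0.0095 0 0.0072 0 0 0;0.0132 0 0.0113 0 0 0;0.0168 0 0.0154 0 0 0;0.0195 0 0.0205 0 0 0;0.0223 0 0.0255 0 0 0;0.0242 0 0.03 0 0 0;0.0262 0 0.0341 0 0 0;0.0276 0 0.0388 0 0 0;0.029 0 0.0435 0 0 0;0.029 0 0.0435 0 0 0'
python3 go.py
python3 - <<'E'
from px import *
im=snap("scene","s6.png")
for q in("loop_bar","lever_plate","latch_loop"):
    for r in tip_of(q,"scene")[:1]: print(q,r,plane(r["location"]))
cv2.imwrite("pics/z6.png",cv2.resize(im[150:270,250:410,::-1],(640,480),interpolation=3))
E
```

```text
time_s: 12.92
ee_pos: [512.7, 279.7, 120.5]
ee_rot: [-179.3, 3.3, 117.1]
force: [0.3, 3.7, 1.7]
gripper_width: 51.3
cell pos [1.000e-01 4.570e+01 1.205e+02] F [1.9 3.2 1.7] t 12.92 w 51.3 [-179.3    3.3  117.1]
loop_bar {'location': [307.3, 205.1], 'confidence': 0.65} [  0.   45.3 107.1]
lever_plate {'location': [320.6, 214.3], 'confidence': 0.67} [ 0.  18.5 96.7]
latch_loop {'location': [339.6, 224.7], 'confidence': 0.79} [  0.  -19.6  89.2]
```

View pics/z6.png

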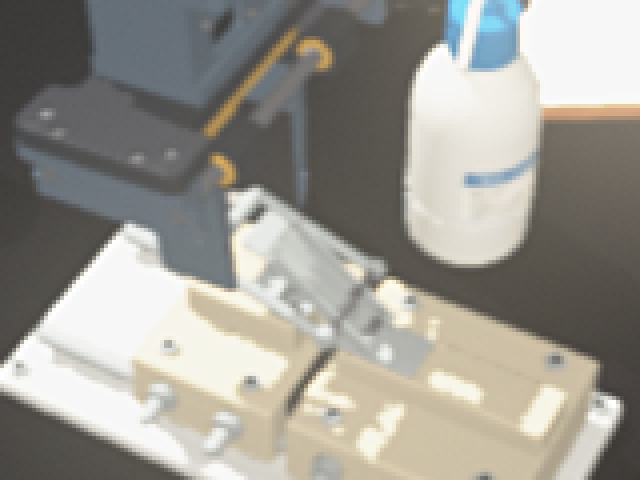

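The crop shows the lever below and between the loop legs, with the bar now past the lever tip. The linkage has flipped to hinge-above. I'll bring the bar round and down over the seat.

```bash
python3 -m jog '0.0058 0 0.0067 0 0 0;0.0103 0 0.0144 0 0 0;0.013 0 0.02 0 -0.015 0;0.0154 0 0.0262 0 -0.03 0;0.0173 0 0.0362 0 -0.06 0;0.0173 0 0.0362 0 -0.06 0'
python3 go.py
python3 -m jog '-0.002 0 0.004 0 -0.015 0;-0.004 0 0.006 0 -0.03 0;-0.008 0 0.008 0 -0.033 0;-0.012 0 0.008 0 -0.033 0;-0.012 0 0.008 0 -0.033 0'
python3 go.py
python3 - <<'E'
from px import *
im=snap("scene","s7.png")
for q in("loop_bar","lever_plate","latch_loop","keeper_seat"):
    for r in tip_of(q,"scene")[:1]: print(q,r,plane(r["location"]))
cv2.imwrite("pics/z7.png",cv2.resize(im[150:270,250:410,::-1],(640,480),interpolation=3))
E
```

```text
time_s: 13.62
ee_pos: [509.3, 285.6, 101.1]
ee_rot: [-179.2, 9.0, 117.3]
force: [3.5, -2.5, -0.6]
gripper_width: 51.4
cell pos [ -0.2  52.4 101.1] F [ 2.  -3.8 -0.6] t 13.62 w 51.4 [-179.2    9.   117.3]
time_s: 14.03
ee_pos: [511.9, 281.0, 97.6]
ee_rot: [-179.2, 11.8, 117.3]
force: [-0.1, 4.8, 0.6]
gripper_width: 51.6
cell pos [ 0.  47.1 97.6] F [2.1 4.3 0.6] t 14.03 w 51.6 [-179.2   11.8  117.3]
loop_bar {'location': [309.8, 215.9], 'confidence': 0.47} [ 0.  41.1 81.1]
lever_plate {'location': [325.0, 211.1], 'confidence': 0.61} [  0.    9.5 109.4]
latch_loop {'location': [341.8, 224.5], 'confidence': 0.79} [ -0.  -23.9  92. ]
keeper_seat {'location': [315.9, 224.5], 'confidence': 0.84} [-0.  28.8 64.3]
```

View pics/z7.png

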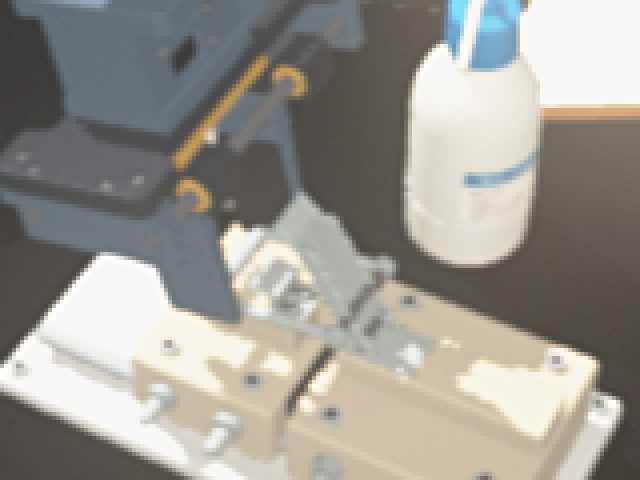

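The crop shows the bar held beyond the keeper (keeper at about (320,219) px), lowered to around 84 mm, with the lever leaning back up. I'll lower it by feel.

```bash
python3 -m jog '0.0008 0 0.004 0 0 0;0.0016 0 0.008 0 0 0;0.0025 0 0.012 0 0 0;0.0029 0 0.0137 0 0 0;0.0029 0 0.0137 0 0 0';python3 go.py;python3 -m jog '0.0004 0 0.002 0 0 0;0.0008 0 0.004 0 0 0;0.0008 0 0.004 0 0 0'; python3 go.py
```

```text
time_s: 14.7
ee_pos: [512.7, 279.4, 91.8]
ee_rot: [-179.3, 12.0, 117.4]
force: [1.1, 1.1, 5.8]
gripper_width: 51.5
cell pos [-0.  45.4 91.8] F [1.5 0.5 5.8] t 14.7 w 51.5 [-179.3   12.   117.4]
time_s: 14.95
ee_pos: [512.8, 279.2, 91.0]
ee_rot: [-179.3, 12.0, 117.3]
force: [-0.8, 2.7, 8.2]
gripper_width: 51.7
cell pos [ 0.  45.1 91. ] F [0.5 2.7 8.2] t 14.95 w 51.7 [-179.3   12.   117.3]
```

```bash
python3 -m jog '-0.003 0 0.0012 0 0 0;-0.006 0 0.0018 0 0 0;-0.009 0 0.0025 0 0 0;-0.009 0 0.0025 0 0 0';python3 go.py;python3 -m jog '-0.003 0 0.0012 0 0 0;-0.006 0 0.0018 0 0 0;-0.006 0 0.0018 0 0 0'; python3 go.py
```

```text
time_s: 15.28
ee_pos: [514.7, 275.6, 91.2]
ee_rot: [-179.3, 11.9, 117.3]
force: [-1.8, 5.7, 5.8]
gripper_width: 51.2
cell pos [ 0.  41.  91.2] F [1.  5.9 5.8] t 15.28 w 51.2 [-179.3   11.9  117.3]
time_s: 15.53
ee_pos: [516.0, 273.1, 91.2]
ee_rot: [-179.3, 11.9, 117.2]
force: [-1.0, 4.3, 5.3]
gripper_width: 51.5
cell pos [ 0.  38.2 91.2] F [1.1 4.2 5.3] t 15.53 w 51.5 [-179.3   11.9  117.2]
```

```bash
python3 -m jog '-0.003 0 0.0012 0 0 0;-0.007 0 0.002 0 0 0;-0.008 0 0.0022 0 0 0;-0.008 0 0.0022 0 0 0';python3 go.py;python3 -m jog '-0.003 0 0.0012 0 0 0;-0.006 0 0.0018 0 0 0;-0.006 0 0.0018 0 0 0'; python3 go.py
```

```text
time_s: 15.87
ee_pos: [517.8, 269.5, 91.1]
ee_rot: [-179.4, 11.9, 117.2]
force: [-1.0, 5.2, 4.2]
gripper_width: 51.4
cell pos [ 0.  34.2 91.1] F [1.5 5.1 4.2] t 15.87 w 51.4 [-179.4   11.9  117.2]
time_s: 16.12
ee_pos: [519.1, 267.0, 90.9]
ee_rot: [-179.4, 11.8, 117.2]
force: [-0.8, 4.7, 4.8]
gripper_width: 51.0
cell pos [ 0.  31.4 90.9] F [1.4 4.6 4.8] t 16.12 w 51.0 [-179.4   11.8  117.2]
```

```bash
python3 -m jog '-0.003 0 0.001 0 0 0;-0.005 0 0.0014 0 0 0;-0.005 0 0.0014 0 0 0';python3 go.py;python3 -m jog '-0.003 0 0.001 0 0 0;-0.005 0 0.0014 0 0 0;-0.005 0 0.0014 0 0 0'; python3 go.py
```

```text
time_s: 16.37
ee_pos: [520.1, 265.0, 90.5]
ee_rot: [-179.4, 11.8, 117.2]
force: [-2.0, 5.5, 3.3]
gripper_width: 51.3
cell pos [ 0.  29.2 90.5] F [0.7 5.8 3.3] t 16.37 w 51.3 [-179.4   11.8  117.2]
time_s: 16.62
ee_pos: [520.5, 264.1, 90.2]
ee_rot: [-179.4, 11.6, 117.1]
force: [-4.3, 7.6, 4.4]
gripper_width: 51.7
cell pos [-0.  28.1 90.2] F [-0.4  8.7  4.4] t 16.62 w 51.7 [-179.4   11.6  117.1]
```

```bash
python3 -m jog '-0.002 0 0.0006 0 0 0;-0.004 0 0.001 0 0 0;-0.004 0 0.001 0 0 0'; python3 go.py
python3 - <<'E'
from px import *
im=snap("scene","s8.png")
for q in("loop_bar","lever_plate","latch_loop","keeper_seat","half_face"):
    for r in tip_of(q,"scene")[:1]: print(q,r,plane(r["location"]))
cv2.imwrite("pics/z8.png",cv2.resize(im[165:265,270:400,::-1],(780,600),interpolation=3))
E
```

```text
time_s: 16.87
ee_pos: [520.7, 263.7, 90.0]
ee_rot: [-179.4, 11.4, 117.1]
force: [-3.7, 8.2, 4.1]
gripper_width: 51.8
cell pos [-0.  27.7 90. ] F [0.4 9.  4.1] t 16.87 w 51.8 [-179.4   11.4  117.1]
loop_bar {'location': [319.9, 221.7], 'confidence': 0.53} [ 0.  20.2 76.4]
lever_plate {'location': [357.3, 221.2], 'confidence': 0.4} [  0.  -52.8 115.5]
latch_loop {'location': [345.4, 231.2], 'confidence': 0.53} [  0.  -31.3  78.3]
keeper_seat {'location': [362.5, 206.0], 'confidence': 0.32} [ -0.  -60.2 155.8]
half_face {'location': [333.0, 236.3], 'confidence': 0.74} [ 0.  -6.7 50.9]
```

View pics/z8.png

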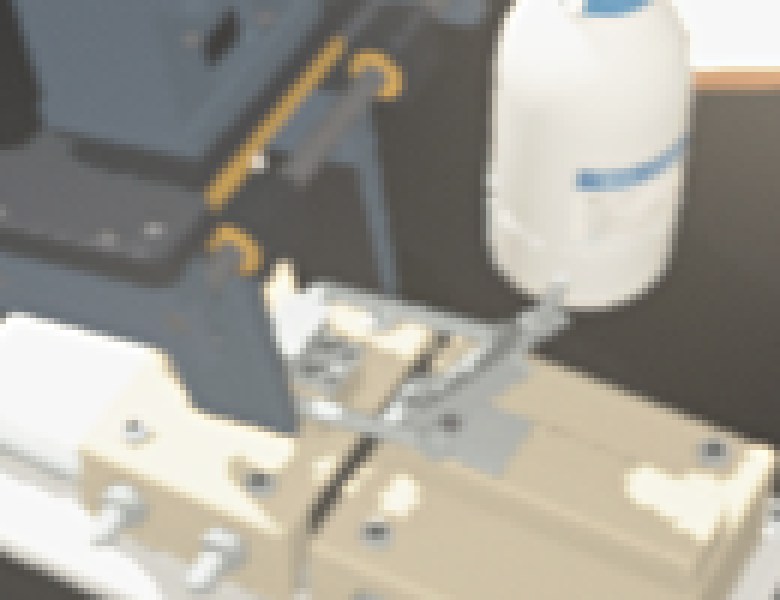

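The crop shows the bar under the keeper (keeper at about (325,225) px in the full frame) and the lever thrown back to about 0.98 rad, inside the hooked range. Now release and lift off.

```bash
python3 -m jog '0 0 0 0 0 0;0 0 0 0 0 0;0 0 0 0 0 0;0 0 0 0 0 0;0 0 -0.04 0 0 0;0 0 -0.1 0 0 0;0 0 -0.18 0 0 0;0 0 -0.2 0 0.1 0;0 0 -0.2 0 0.13 0' 0.6
python3 go.py 0 -25 180
python3 - <<'E'
from px import *
o,C=frame()
snap("scene","s9.png"); snap("wrist","w9.png"); snap("top","t9.png")
for q in("loop_bar","lever_plate","keeper_seat","half_face"):
  L=[]
  for n in("scene","top"):
    for r in tip_of(q,n)[:1]: print(q,n,r["confidence"],plane(r["location"],n)); L.append(ray(n,r["location"]))
  if len(L)>1: p,e=tri(L); print(C.inv().apply(p-o).round(1),np.round(e,1))
E
```

```text
time_s: 17.92
ee_pos: [514.3, 283.8, 192.4]
ee_rot: [-179.9, -0.5, 117.1]
force: [-0.3, -0.5, 0.2]
gripper_width: 72.9
cell pos [  3.4  48.5 192.4] F [-0.5 -0.3  0.2] t 17.92 w 72.9 [-179.9   -0.5  117.1]
row -0.1473 -0.007 0.0235 -0.0007 -0.0057 0.0013
mm 75.0 deg 0.5
loop_bar scene 0.66 [ 0.  21.9 75.3]
lever_plate scene 0.49 [  0.  -51.8 111.3]
lever_plate top 0.72 [  0. -57.  90.]
[ -2.2 -52.5 113.6] [0.3 0.3]
keeper_seat scene 0.77 [-0.  27.8 64.9]
half_face scene 0.96 [ 0.  -4.8 48.5]
```

```bash
python3 -m jog '-0.07 -0.007 0.01 0 0 0;-0.13 -0.007 0.02 0 0 0;-0.157 -0.007 0.04 0 0 0;-0.157 -0.007 0.054 0 0 0;-0.157 -0.007 0.054 0 0 0;-0.157 -0.007 0.054 0 0 0;-0.157 -0.007 0.054 0 0 0;-0.157 -0.007 0.054 0 0 0;-0.157 -0.007 0.054 0 0 0;-0.157 -0.007 0.054 0 0 0' -1 20
python3 go.py 0 -37 146
```

```text
time_s: 19.3
ee_pos: [544.4, 211.2, 160.6]
ee_rot: [-179.4, -0.3, 117.1]
force: [0.6, -0.3, -1.1]
gripper_width: 9.5
cell pos [ -2.7 -29.8 160.6] F [ 0.3 -0.6 -1.1] t 19.3 w 9.5 [-179.4   -0.3  117.1]
row -0.0146 0.0058 0.0291 -0.0065 -0.0029 0.0006
mm 17.0 deg 0.6
```

```bash
python3 -m jog '0 0.005 0.006 0 0 0;-0.007 0.005 0.015 0 0 0;-0.0146 0.005 0.027 0 0 0;-0.0146 0.005 0.029 0 0 0;-0.0146 0.005 0.029 0 0 0'
python3 go.py -0 -44 141
python3 -m jog '-0.004 0 0.003 0 0 0;-0.008 0 0.006 0 0 0;-0.012 0 0.009 0 0 0;-0.012 0 0.009 0 0 0'
python3 go.py -0 -49 136.6
```

```text
time_s: 19.72
ee_pos: [549.5, 205.6, 145.3]
ee_rot: [-179.3, -0.3, 117.0]
force: [-0.8, 0.8, -0.7]
gripper_width: 0.3
cell pos [ -0.7 -37.1 145.3] F [-0.3  1.1 -0.7] t 19.72 w 0.3 [-179.3   -0.3  117. ]
row -0.0138 0.0016 0.0085 -0.0074 -0.0033 0.0001
mm 8.0 deg 0.7
time_s: 20.05
ee_pos: [552.2, 200.3, 140.8]
ee_rot: [-179.3, -0.3, 117.0]
force: [-0.8, 2.1, 2.0]
gripper_width: 0.1
cell pos [ -0.7 -43.1 140.8] F [0.2 2.2 2. ] t 20.05 w 0.1 [-179.3   -0.3  117. ]
row -0.0118 0.0016 0.0084 -0.0072 -0.0036 -0.0002
mm 7.0 deg 0.7
```

```bash
python3 -m jog '-0.004 0.001 0.003 0 0 0;-0.008 0.001 0.006 0 0 0;-0.012 0.001 0.009 0 0 0;-0.015 0.001 0.012 0 0 0;-0.015 0.001 0.012 0 0 0'
python3 go.py -0 -56 127.7
python3 -m jog '-0.003 0 0.003 0 0 0;-0.006 0 0.007 0 0 0;-0.009 0 0.011 0 0 0;-0.012 0 0.014 0 0 0;-0.012 0 0.014 0 0 0'
python3 go.py -0 -61.5 117.6
```

```text
time_s: 20.47
ee_pos: [555.6, 193.9, 134.3]
ee_rot: [-179.3, -0.4, 117.0]
force: [-3.0, 2.7, 1.7]
gripper_width: 0.4
cell pos [ -0.6 -50.3 134.3] F [-1.5  3.8  1.7] t 20.47 w 0.4 [-179.3   -0.4  117. ]
row -0.0114 0.0015 0.0132 -0.0078 -0.0043 -0.0004
mm 9.0 deg 0.8
time_s: 20.88
ee_pos: [558.2, 188.6, 126.8]
ee_rot: [-179.3, -0.4, 116.9]
force: [-3.3, 4.3, 1.6]
gripper_width: 0.6
cell pos [ -0.7 -56.2 126.8] F [-0.9  5.3  1.6] t 20.88 w 0.6 [-179.3   -0.4  116.9]
row -0.0107 0.0017 0.0183 -0.0079 -0.0047 -0.0006
mm 11.0 deg 0.8
```

```bash
python3 -m jog '-0.003 0.001 0.004 0 0 0;-0.006 0.001 0.009 0 0 0;-0.008 0.001 0.013 0 0 0;-0.01 0.001 0.018 0 0 0;-0.01 0.001 0.018 0 0 0'
python3 go.py -0 -65 106.5
python3 -m jog '-0.002 0 0.004 0 0 0;-0.004 0 0.008 0 0 0;-0.005 0 0.012 0 0 0;-0.005 0 0.012 0 0 0'
python3 go.py -0 -65 106.5
```

```text
time_s: 21.3
ee_pos: [560.6, 183.9, 116.9]
ee_rot: [-179.2, -0.4, 116.9]
force: [-3.2, 2.2, 2.3]
gripper_width: 0.5
cell pos [ -0.6 -61.5 116.9] F [-1.8  3.4  2.3] t 21.3 w 0.5 [-179.2   -0.4  116.9]
row -0.0072 0.0016 0.0208 -0.0085 -0.0045 -0.0006
mm 11.0 deg 0.9
time_s: 21.63
ee_pos: [562.1, 181.2, 110.4]
ee_rot: [-179.2, -0.3, 117.0]
force: [-0.5, 1.0, -0.5]
gripper_width: 0.4
cell pos [ -0.6 -64.6 110.4] F [ 0.   1.2 -0.5] t 21.63 w 0.4 [-179.2   -0.3  117. ]
row -0.0009 0.0012 0.0078 -0.0084 -0.0038 -0.0005
mm 4.0 deg 0.8
```

```bash
python3 -m jog '0 0.001 0.004 0 0 0;0 0.001 0.008 0 0 0;0 0.001 0.012 0 0 0;0 0.001 0.014 0 0 0;0 0.001 0.014 0 0 0'
python3 go.py -0 -65 99
python3 - <<'E'
from px import *
im=snap("scene","s10.png");snap("top","t10.png")
for q in("loop_bar","lever_plate","keeper_seat"):
  for n in("scene","top"):
    for r in tip_of(q,n)[:1]: print(q,n,r,plane(r["location"],n))
E
```

```text
time_s: 22.05
ee_pos: [562.4, 181.2, 103.0]
ee_rot: [-179.2, -0.3, 117.0]
force: [0.4, 0.1, 0.3]
gripper_width: 0.4
cell pos [ -0.3 -64.8 103. ] F [ 0.4 -0.   0.3] t 22.05 w 0.4 [-179.2   -0.3  117. ]
row -0.0005 0.0007 0.008 -0.0087 -0.0036 -0.0004
mm 4.0 deg 0.9
loop_bar scene {'location': [321.2, 222.1], 'confidence': 0.43} [ 0.  17.5 76.7]
loop_bar top {'location': [324.9, 221.0], 'confidence': 0.6} [ 0.  20.2 57.7]
lever_plate scene {'location': [342.5, 233.0], 'confidence': 0.72} [  0.  -25.7  70.4]
keeper_seat scene {'location': [314.5, 221.1], 'confidence': 0.73} [ 0.  31.6 72.1]
keeper_seat top {'location': [321.1, 223.0], 'confidence': 0.75} [ 0.  28.1 57.5]
```

Force vanished, which suggests it snapped over. I'll feel down to confirm the lever is home.

```bash
python3 -m jog '0 0.001 0.004 0 0 0;0 0.001 0.008 0 0 0;0 0.001 0.008 0 0 0'
python3 go.py
python3 -m jog '0 0 0.003 0 0 0;0 0 0.006 0 0 0;0 0 0.006 0 0 0'
python3 go.py
```

```text
time_s: 22.7
ee_pos: [563.0, 181.7, 99.4]
ee_rot: [-179.3, -0.3, 117.0]
force: [0.5, -0.5, 1.0]
gripper_width: 0.4
cell pos [  0.5 -64.5  99.4] F [ 0.2 -0.7  1. ] t 22.7 w 0.4 [-179.3   -0.3  117. ]
time_s: 22.95
ee_pos: [563.1, 181.7, 99.0]
ee_rot: [-179.3, -0.3, 117.0]
force: [-4.8, -1.0, 15.5]
gripper_width: 0.4
cell pos [  0.6 -64.6  99. ] F [-4.7  1.3 15.5] t 22.95 w 0.4 [-179.3   -0.3  117. ]
```

```bash
python3 -m jog '0 0 -0.03 0 0 0;0 0 -0.1 0 0 0;0 0 -0.18 0 0 0;0.1 0 -0.26 0 0 0;0.2 0 -0.3 0 0 0;0.3 0 -0.3 0 0 0;0.4 0 -0.3 0 0 0;0.4 0 -0.3 0 0 0;0.4 0 -0.3 0 0 0;0.4 0 -0.3 0 0 0'
python3 - <<'E'
from px import *
o,C=frame()
a=snap("scene","s11.png");b=snap("top","t11.png")
for q in("loop_bar","lever_plate","keeper_seat","half_face","wash_bottle","flask","sample_vial"):
  L=[]
  for n in("scene","top"):
    for r in tip_of(q,n)[:1]: L.append(ray(n,r["location"]));
  if len(L)>1: p,e=tri(L); print(q,C.inv().apply(p-o).round(1),np.round(e,1))
f=lambda i:cv2.resize(i,(400,300),interpolation=3)
cv2.imwrite("pics/z11.png",cv2.resize(np.hstack([a[180:270,280:400],b[170:260,290:410]])[:,:,::-1],(800,300),interpolation=3))
E
```

```text
time_s: 23.78
ee_pos: [473.0, 362.2, 250.1]
ee_rot: [-179.3, -0.3, 117.2]
force: [0.5, -0.7, -0.6]
gripper_width: 0.1
loop_bar [13.2 52.4 44.8] [23.4 23.4]
sample_vial [-121.1   43.   -13.7] [2.1 2.1]
```

View pics/z11.png

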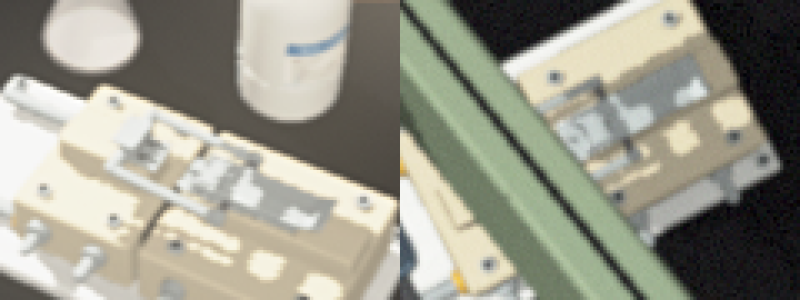

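The last view shows the lever lying flat along the fixed half, the loop level with its bar in the keeper, the gap closed, and bottle and flask in their old places.

```bash
python3 -c "
from workcell import *
print(job_done())"
```

```text
the job is handed in; nothing more can be done
None
```

The cell is closed and latched, and I handed the job in at about 24 s of robot time, with the arm clear of everything.

- **Loose half:** I slid it along its rods until it stopped against the gasket; the push there reached 8.5 N.
- **Loop and bar:** On the first swing the lever followed the loop the wrong way. I pulled the linkage straight (about 9 N) and folded it back with the hinge on top. I then laid the bar on the seat, with at most about 8 N read there. It touched down near 74.5 mm, so the seat sits about 4.5 mm higher than its nominal 70 mm. Drawing the bar back, it passed under the lip and stopped at about 9 N. The lever then stood at about 0.97 rad, within the hooked range.
- **Lever:** Pressing its free end took about 3 to 6 N, and then the force vanished as it snapped over centre. A confirming press met a hard stop at 15.5 N.
- **Last look:** The picture shows the lever flat, the bar in the keeper, the gap closed, and the bottle and flask standing where they were.

**What I could not confirm:**
- The forces are readings at the end of each move, so short peaks between readings could have been higher.
- In the last measurement the arm hid much of the top view. The bar's position did not agree between the cameras (23 mm apart), and the lever, keeper, half face, bottle and flask gave no two-view position. For these I relied on the picture and the force readings.
- The vial measured within about 5 mm of its starting place, with a poor height fit; it was hardly in view in the last picture.

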